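# Click the grinder's grind collar round to its mark

### The job

The coffee grinder stands with its hopper off. With a fingertip, flick the tabs on the edge of its grind collar to turn it anticlockwise (seen from above), one click at a time and letting it settle after each click, until the yellow tab has clicked in at the red mark; do not go past it. Push gently, and do not pick up or shift anything else on the counter or on the grinder.

Things in the scene. Friction and masses are not known exactly. Their poses are not given: they have to be found in the camera images.
- grinder: Black and steel coffee grinder, fixed. Origin on the counter (z = 0) straight below the collar's axis; x points to its back (steel front with blue display faces -x). Flat silver top deck at z = 208 mm, from x = -105 to +175 mm and y = -88 to +88 mm; nothing of the grinder but the collar stands above the deck.
- mark (a point): Red index bar, 24 mm long (radial) and 10 mm wide, 3.5 mm proud of the deck, on the -x side of the collar; this point is its centre, 89 mm from the collar's axis; the bar cannot be felt.
- yellow_tab (a point): Middle of the top face of the yellow tab, 59.5 mm from the collar's axis, 30 mm above the deck. It turns with the collar.
- collar_axis (a point): On the collar's vertical axis, at the height of the tabs' tops. The collar is a dark grey disc (radius 50, top 21 mm above the deck) with 8 upright tabs on its edge, 45 degrees apart: one yellow, seven black. A tab reaches 46 to 73 mm from the axis, is 12 mm wide and stands 4 to 30 mm above the deck. Gaps between tabs, about 38 mm wide at radius 65 mm, let a fingertip down from above.
- collar (a joint): Collar angle (rad), grows anticlockwise from above; 0: yellow tab at the mark. A spring detent clicks every 0.785 rad (one tab spacing), so at rest a tab is always at the mark. Pushing a tab takes about 3 to 4 N; past half-way (0.39 rad) it snaps on to the next click and stays. Starts 2, 3 or 4 clicks short (-1.57, -2.36, -3.14). Stops: half a click behind -3.14, 1.5 clicks past the mark.
- cup: Small steel cup, radius 26, height 45 mm, standing loose on the back of the grinder's deck, about 135 mm behind the collar's axis. Origin: centre of its underside. Leave alone.
- tamper: Wooden tamper, radius 29, height 90 mm, standing on the counter beside the grinder. Origin: centre of its underside. Leave alone.
- tub_green: White tub with green label, radius 42, height 108 mm. Origin: centre of its underside. Leave alone.
- tub_orange: White tub with orange label, radius 42, height 108 mm. Origin: centre of its underside. Leave alone.
- jug: Steel milk jug with a handle, radius 42, height 100 mm. Origin: centre of its underside. Leave alone.
- brush: Brush about 200 mm long lying on the counter beside the grinder, along its own x. Origin at its underside. Leave alone.
- hopper: The grinder's grey translucent bean hopper with black lid, radius 77, height 182 mm, standing on the counter. Origin: centre of its underside. Leave alone.

How it is judged:
By the outcome, as a careful person would: the job done as asked, in the order asked, and still so for the second after the job is handed in, with the robot touching nothing.
It also fails if it takes over 58 s, if anything falls off the work surface, if the arm or the gripper's body presses on something with over 40 N, if the wrist force passes 120 N, or if a joint passes its speed limit or range.

### The arm

A 7-joint arm with a two-finger parallel gripper is mounted at the origin on the work surface. World frame = base frame: x ahead of the robot, y to its left, z up, the work surface at z = 0. Lengths are in m, angles in rad, forces in N, time in s.
With the tool pointing down it reaches from about 0.35 to 0.9 m from the base axis. Payload 8.1 kg.
Tool frame: the origin (TCP) lies at the very end of the fingers, on their centre line; the grasp point (between the pads) lies 19 mm behind it; x points along the fingers, z is the direction in which the jaws open and shut, and the axes are right-handed (so a half turn about x gives the same grasp; the last joint's range is limited). The gripper opens to 85 mm and grips with 20 to 120 N. Pads are 22 mm wide; open, the fingers measure 114 mm over their backs; the gripper's body (76 mm by 85 mm) begins 54 mm behind the grasp point. The pads swing forward as they close: fully open they stand 13 mm farther back than shut.
Start: joints at [1.191, 0.434, 0.025, 1.573, -0.012, 1.134, -0.075], TCP at [0.171, -0.601, 0.191] pointing down, gripper open.
Joint ranges: [-2.62, 2.62], [-0.44, 2.09], [-1.27, 1.32], [0.08, 2.57], [-1.32, 4.46], [0.12, 2], [-2.74, 2.74]. Speed limits (rad/s): [2.22, 2.22, 3.01, 3.01, 3.14, 3.14, 3.14].

### API

Orientations are given as a unit quaternion [w, x, y, z].
In Python, from workcell import sense, read_camera, order, nets gives the robot as it stands.
- The arm moves only by the shell command python3 -m inch 'ROWS' [FORCE]. ROWS is JSON, a list of rows, each an object of numbers: "grip": the opening, from 0 (shut) to 1 (fully open); "dx", "dy", "dz": the shift along the tool's x, y, z in mm; "yaw": the turn about the tool's x in rad. A call has 1 to 10 rows; each row is the pose to reach, as a shift and turn from the pose commanded when the call began, along the tool's axes at that moment; what a row does not reach only later rows make up. A row lasts 1/10 s, in which the tool goes at most 50 mm and 8.59 degrees, less where a joint would pass 70% of its speed; a pose out of reach is approached as far as the arm can. A call with a gripper value outside its range is refused whole. The fingers move at their own pace and stop on an object; FORCE is the grip in N (left out, the last holds). Time passes only in rows, so rows that repeat a pose let the fingers close. It gives the time, the measured TCP pose, the force and the opening at its end, in the units of the state.
- sense(): the state, without advancing time (a new reading comes with each control period).
- read_camera(name): name is "scene" or "top" or "wrist"; returns a dict with "img" (384x512x3 uint8, blue, green, red), "intrinsics" (3x3 intrinsics, pixels), "rvec" (rotation vector, rad) and "tvec" (3), from world to camera coordinates, as OpenCV has them. Camera axes: x right, y down, z forward; pixel columns grow to the right and rows downward; lengths in m; the calibration is good to about 2 mm. A picture is of the moment at which its call begins. There is no depth.
- order.finish_job(): hands the job in, once; it reports no verdict.
Trained networks look in the newest picture that a camera, given by its name, has taken for a name from the list of things; names that differ only in an ending like _2 or _b are one class to them, and where a whole thing is asked for, a point or a joint stands for the part that bears it (a point fixed in the world has none). Each returns a list of dicts, best first, with "score" (0 to 1); they miss things now and then, are a little off and sometimes report something else, mostly with a low value. They report only what shows in the picture. A call takes as long as a camera call.
- nets.find_in(camera, thing): "pixel" ([column, row] in pixels, amid what is visible of it).
- nets.trace(camera, thing): "mask" (384x512 bool, what is visible of it) and "pixel" ([column, row] in pixels, amid what is visible of it).
- nets.place_of(camera, thing): "pixel" ([column, row] in pixels: a listed point, or the origin of a listed thing).
The state is a dict: "t": time; "joints": joint angles; "qd": joint speeds; "tau": joint torques, N m; "ee_pos": TCP position; "tcp_rot": TCP orientation; "contact_force": force on the tool from outside, world axes, zero at the start; "torque": the same for the moment, N m; "grip_width": opening from 0.0 (shut) to 1.0 (fully open).
Only numpy, scipy, OpenCV 4.12 (cv2) and the standard library are available. Lean on these libraries where they do the work, as an engineer would, in place of code of your own. Each camera call takes 0.05 s, during which the arm holds its last target.

## Working session

There is one attempt and no reset: what is moved stays moved. The work goes in short steps, Python scripts to look and compute and a shell command to move; the robot and the scene stay as the last step left them, time stands still between calls to the robot, and variables do not carry over. Pictures are saved under pics/ and viewed, and the job is handed in when it is done.

```bash
ls; mkdir -p pics; python3 - <<'E'
from workcell import sense, read_camera, nets
import cv2
s=sense(); print({k:s[k] for k in ('t','ee_pos','tcp_rot','contact_force','grip_width')})
for c in ('scene','top'):
    d=read_camera(c); cv2.imwrite(f'pics/{c}0.png',d['img'])
    for n in ('mark','yellow_tab','collar_axis'):
        r=nets.place_of(c,n); print(c,n,[(x['pixel'],round(x['score'],2)) for x in r[:2]])
E
```

```text
pics
{'t': 0.0, 'ee_pos': array([ 0.17056993, -0.60068475,  0.19061914]), 'tcp_rot': array([ 0.5637011 ,  0.42656008,  0.56465469, -0.42597259]), 'contact_force': array([0.34533421, 0.16949941, 0.42251778]), 'grip_width': 1.005439237252534}
scene mark [([287.2, 172.6], 0.92)]
scene yellow_tab [([282.9, 198.3], 0.81)]
scene collar_axis [([272.9, 183.4], 0.97)]
top mark [([249.6, 228.1], 0.91), ([268.7, 157.1], 0.53)]
top yellow_tab [([232.9, 194.3], 0.94)]
top collar_axis [([253.2, 196.3], 0.61)]
```

View pics/scene0.png

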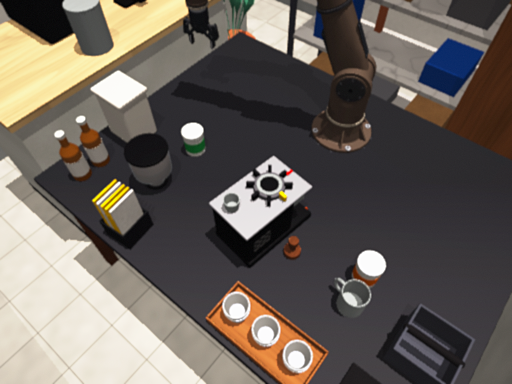

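View pics/top0.png

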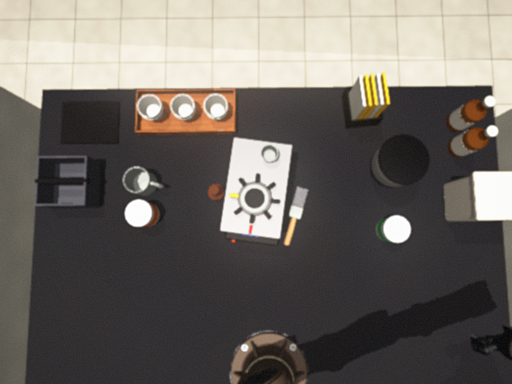

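```bash
cat > h.py <<'E'
import numpy as np, cv2
from scipy.spatial.transform import Rotation as R
def ray(d,px):
    K=np.array(d['intrinsics']);Rm=cv2.Rodrigues(np.array(d['rvec'],float))[0];t=np.array(d['tvec'],float).ravel()
    return -Rm.T@t, Rm.T@np.linalg.inv(K)@np.array([px[0],px[1],1.])
def onz(d,px,z):
    o,v=ray(d,px); return o+v*(z-o[2])/v[2]
def proj(d,P):
    return cv2.projectPoints(np.array(P,float).reshape(-1,3),np.array(d['rvec'],float),np.array(d['tvec'],float),np.array(d['intrinsics'],float),None)[0].reshape(-1,2)
def rot(s):
    q=s['tcp_rot']; return R.from_quat([q[1],q[2],q[3],q[0]]).as_matrix()
E
python3 - <<'E'
from h import *
from workcell import sense, read_camera, nets
print(rot(sense()).round(3))
np.set_printoptions(precision=4,suppress=True)
for c in ('scene','top'):
    d=read_camera(c); print(c,'cam',ray(d,(0,0))[0])
    for n,z in (('mark',.2115),('yellow_tab',.238),('collar_axis',.238)):
        for x in nets.place_of(c,n)[:2]: print(c,n,x['pixel'],onz(d,x['pixel'],z))
E
```

```text
[[-0.     0.962  0.273]
 [ 0.     0.273 -0.962]
 [-1.    -0.    -0.   ]]
scene cam [1.1424 0.4716 1.2241]
scene mark [290.7, 171.0] [0.452  0.0519 0.2115]
scene yellow_tab [284.0, 193.0] [0.5514 0.0971 0.238 ]
scene collar_axis [269.7, 181.4] [0.5438 0.0364 0.238 ]
top cam [ 0.4374 -0.0004  1.4192]
top mark [248.0, 228.0] [0.462  0.0548 0.2115]
top yellow_tab [233.9, 192.1] [0.564  0.0938 0.238 ]
top collar_axis [255.0, 198.3] [0.5458 0.0334 0.238 ]
```

Both views show the grinder mid-table: red mark on the robot side (top ≈[250,229]) and yellow tab on the left (top ≈[234,195]). That is about 90° or 2 clicks short. I'll refine the pose with colour blobs and the deck outline.

```bash
python3 - <<'E'
from h import *
from workcell import sense, read_camera, nets
from scipy.optimize import least_squares
np.set_printoptions(precision=4,suppress=True)
obs=[];D={}
for c in ('scene','top'):
    d=read_camera(c);D[c]=d
    im=d['img'];hsv=cv2.cvtColor(im,cv2.COLOR_BGR2HSV).astype(int)
    ax=np.array([271,183] if c=='scene' else [254,197])
    yy,xx=np.mgrid[:384,:512]; near=np.hypot(xx-ax[0],yy-ax[1])<45
    for n,m in (('red',((hsv[...,0]<6)|(hsv[...,0]>174))&(hsv[...,1]>140)&(hsv[...,2]>120)&near),('yel',(abs(hsv[...,0]-27)<6)&(hsv[...,1]>140)&(hsv[...,2]>120)&near)):
        k,l,st,ce=cv2.connectedComponentsWithStats(m.astype(np.uint8))
        for i in range(1,k):
            print(c,n,st[i,4],ce[i],onz(d,ce[i],.2115 if n=='red' else .238))
    # deck
    deck=(hsv[...,1]<40)&(hsv[...,2]>140)&(np.hypot(xx-ax[0],yy-ax[1])<75)
    k,l,st,ce=cv2.connectedComponentsWithStats(deck.astype(np.uint8))
    i=1+np.argmax(st[1:,4]); cn=np.column_stack(np.where(l==i))[:,::-1].astype(np.float32)
    w=np.array([onz(d,p,.208)[:2] for p in cn],np.float32)
    print('deck',cv2.minAreaRect(w),cv2.boxPoints(cv2.minAreaRect(w)).tolist())
    x0,y0=ax-50; cv2.imwrite(f'pics/{c}_z.png',cv2.resize(im[y0:y0+110,x0:x0+110],None,fx=5,fy=5,interpolation=cv2.INTER_CUBIC))
E
```

```text
scene red 20 [288.85 171.85] [0.4586 0.0494 0.2115]
scene red 1 [307. 208.] [0.5366 0.1745 0.2115]
scene yel 38 [282.3947 194.5526] [0.559  0.0968 0.238 ]
scene yel 1 [284. 200.] [0.572  0.1124 0.238 ]
deck ((0.5828951001167297, 0.03215130418539047), (0.17735809087753296, 0.2801850140094757), 81.78160858154297) [[0.43156492710113525, -0.03559128940105438], [0.7088725566864014, -0.07564279437065125], [0.7342252731323242, 0.09989389777183533], [0.4569176435470581, 0.1399454027414322]]
top red 11 [250.1818 228.6364] [0.4601 0.0485 0.2115]
top yel 24 [233.9167 195.2083] [0.5551 0.0937 0.238 ]
deck ((0.5820534825325012, 0.03127335011959076), (0.1782626360654831, 0.28219228982925415), 81.82257843017578) [[0.42971402406692505, -0.036882348358631134], [0.7090370059013367, -0.07702106982469559], [0.7343929409980774, 0.09942904859781265], [0.45506995916366577, 0.1395677626132965]]
```

View zoom.

View pics/top_z.png

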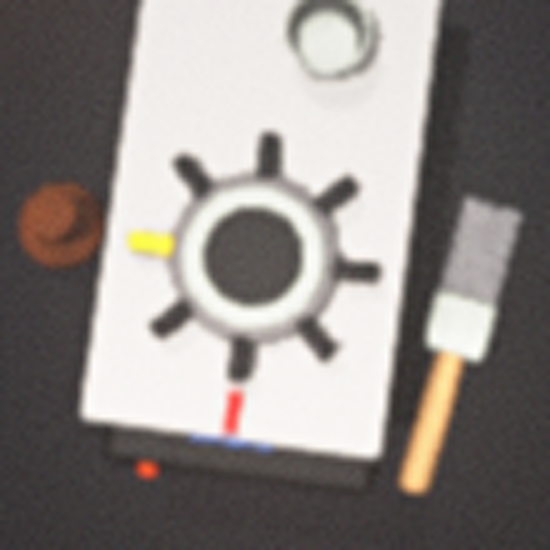

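```bash
cat >> h.py <<'E'
AX=np.array([0.5479,0.0367])
def shift(s,P,ang=None):
    """mm shift in tool axes to world P; yaw so tool z points at world angle ang(deg)"""
    M=rot(s); d=M.T@(np.array(P)-s['ee_pos'])*1000
    z=np.degrees(np.arctan2(M[1,2],M[0,2]))
    y=None if ang is None else -np.radians((ang-z+90)%180-90)
    return d.round(1), y
E
python3 - <<'E'
from h import *
from workcell import sense
s=sense()
for a in (239.3,284.3):
    u=np.array([np.cos(np.radians(a)),np.sin(np.radians(a))])
    print(a,AX+.07*u,shift(s,[*(AX+.07*u),.33],a))
E
```

```text
239.3 [ 0.512162   -0.02348966] (array([-138.6,  486.2, -462.5]), np.float64(0.812489364547422))
284.3 [ 0.56518993 -0.0311311 ] (array([-138.6,  535.2, -440.7]), np.float64(0.02709120114997379))
```

Top zoom: a black tab is at the red bar ([233,412]) and the yellow tab is at [150,243], 90° clockwise of the mark, so 2 clicks are needed. All measurements agree: axis at (0.548, 0.037), grinder yaw −8.2°.

```bash
python3 -m inch '[{"grip":0,"dx":-45},{"grip":0,"dx":-90},{"grip":0,"dx":-138},{"grip":0,"dx":-138,"dy":30,"dz":-29},{"grip":0,"dx":-138,"dy":62,"dz":-59,"yaw":0.12},{"grip":0,"dx":-138,"dy":94,"dz":-89,"yaw":0.24},{"grip":0,"dx":-138,"dy":126,"dz":-120,"yaw":0.36},{"grip":0,"dx":-138,"dy":158,"dz":-150,"yaw":0.48},{"grip":0,"dx":-138,"dy":190,"dz":-181,"yaw":0.6},{"grip":0,"dx":-138,"dy":220,"dz":-209,"yaw":0.7}]' 20
python3 - <<'E'
from h import *
from workcell import sense
s=sense();a=239.3
u=np.array([np.cos(np.radians(a)),np.sin(np.radians(a))])
print(s['t'],s['ee_pos'],shift(s,[*(AX+.07*u),.33],a))
E
```

```text
0.9 [ 0.17076104 -0.60123404  0.19140683] (array([-138.6,  486.2, -462.5]), np.float64(0.812489364547422))$[0]: bad value
```

```bash
python3 -m inch '[{"grip":0.0,"dx":-30,"dy":0,"dz":0,"yaw":0}]' 20; echo; python3 -m inch --help | head -30
```

```text
t: 1.0
ee_pos: [0.17, -0.5988, 0.218]
tcp_rot: [0.562, 0.428, 0.566, -0.425]
contact_force: [0.1, 0.4, -0.5]
grip_width: 0.859
invalid input: not JSON, or not a number
```

```bash
python3 -m inch '[{"grip":0,"dx":-45,"dy":0,"dz":0,"yaw":0},{"grip":0,"dx":-90,"dy":0,"dz":0,"yaw":0},{"grip":0,"dx":-109,"dy":20,"dz":-19,"yaw":0},{"grip":0,"dx":-109,"dy":50,"dz":-47,"yaw":0.1},{"grip":0,"dx":-109,"dy":80,"dz":-76,"yaw":0.2},{"grip":0,"dx":-109,"dy":110,"dz":-104,"yaw":0.3},{"grip":0,"dx":-109,"dy":140,"dz":-133,"yaw":0.4},{"grip":0,"dx":-109,"dy":170,"dz":-162,"yaw":0.5},{"grip":0,"dx":-109,"dy":200,"dz":-190,"yaw":0.6},{"grip":0,"dx":-109,"dy":230,"dz":-219,"yaw":0.7}]' 20
python3 - <<'E'
from h import *
from workcell import sense
s=sense();a=239.3
u=np.array([np.cos(np.radians(a)),np.sin(np.radians(a))])
print(s['t'],s['ee_pos'],shift(s,[*(AX+.07*u),.33],a))
E
```

```text
t: 2.0
ee_pos: [0.3328, -0.3262, 0.3307]
tcp_rot: [0.383, 0.595, 0.382, -0.595]
contact_force: [0.9, 0.3, -0.0]
grip_width: 0.002
2.0 [ 0.33277393 -0.32622829  0.33066609] (array([   0.6,   37.7, -349.9]), np.float64(0.10828229449749241))
```

```bash
python3 -m inch '[{"grip":0,"dx":0,"dy":4,"dz":-40,"yaw":0.05},{"grip":0,"dx":0,"dy":9,"dz":-80,"yaw":0.11},{"grip":0,"dx":0,"dy":13,"dz":-120,"yaw":0.11},{"grip":0,"dx":0,"dy":17,"dz":-160,"yaw":0.11},{"grip":0,"dx":0,"dy":22,"dz":-200,"yaw":0.11},{"grip":0,"dx":0,"dy":27,"dz":-250,"yaw":0.11},{"grip":0,"dx":0,"dy":31,"dz":-290,"yaw":0.11},{"grip":0,"dx":0,"dy":36,"dz":-330,"yaw":0.11},{"grip":0,"dx":0,"dy":38,"dz":-350,"yaw":0.11},{"grip":0,"dx":0,"dy":38,"dz":-350,"yaw":0.11}]'
python3 -m inch '[{"grip":0,"dx":0,"dy":0,"dz":0,"yaw":0},{"grip":0,"dx":0,"dy":0,"dz":0,"yaw":0}]'
python3 - <<'E'
from h import *
from workcell import sense,read_camera
s=sense();a=239.3
u=np.array([np.cos(np.radians(a)),np.sin(np.radians(a))])
print(s['t'],s['ee_pos'],rot(s).round(3),shift(s,[*(AX+.07*u),.25],a))
for c in ('wrist','scene','top'):
    d=read_camera(c); im=d['img']
    if c!='wrist':
        x0,y0=(np.array([271,183] if c=='scene' else [254,197])-60); im=cv2.resize(im[y0:y0+120,x0:x0+120],None,fx=4,fy=4)
    else:
        th=np.radians(np.arange(0,360,45)+81.8)
        for t in th: cv2.circle(im,tuple(int(v) for v in proj(d,[*(AX+.0595*np.array([np.cos(t),np.sin(t)])),.238])[0]),3,(255,0,255),-1)
    cv2.imwrite(f'pics/{c}1.png',im)
E
```

```text
t: 3.0
ee_pos: [0.5115, -0.0207, 0.3302]
tcp_rot: [0.352, 0.613, 0.353, -0.613]
contact_force: [-0.1, -0.5, -0.2]
grip_width: -0.003
t: 3.2
ee_pos: [0.5102, -0.0256, 0.3304]
tcp_rot: [-0.35, -0.614, -0.35, 0.615]
contact_force: [0.7, 0.1, -0.3]
grip_width: 0.002
3.2 [ 0.51020641 -0.02560227  0.33041972] [[-0.     0.86  -0.51 ]
 [-0.001 -0.51  -0.86 ]
 [-1.     0.     0.001]] (array([80.4,  0.6, -2.9]), np.float64(0.0007607612672534607))
```

View pics/wrist1.png

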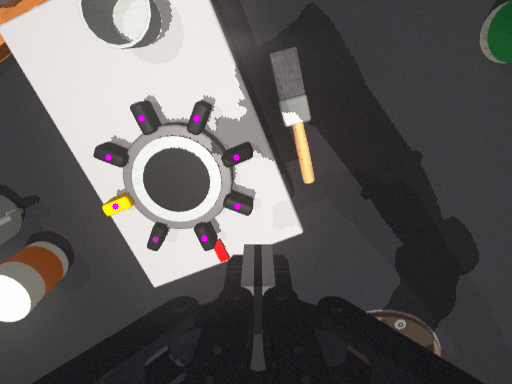

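View pics/scene1.png

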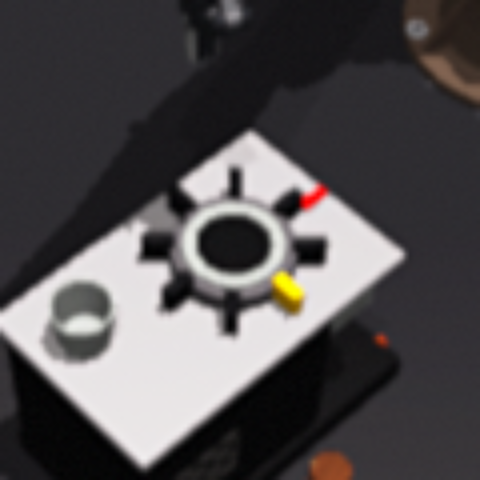

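The projected tab points (magenta) lie on the tabs in the wrist view, with yellow at [117,205] and the red bar at [221,250]. The finger is above the gap beside the mark. Descending.

```bash
python3 -m inch '[{"grip":0,"dx":20,"dy":0,"dz":-2.5,"yaw":0},{"grip":0,"dx":45,"dy":0,"dz":-2.5,"yaw":0},{"grip":0,"dx":70,"dy":0,"dz":-2.5,"yaw":0},{"grip":0,"dx":80,"dy":0,"dz":-2.5,"yaw":0},{"grip":0,"dx":80,"dy":0,"dz":-2.5,"yaw":0}]'
python3 - <<'E'
from h import *
from workcell import sense,read_camera
s=sense();a=239.3
u=np.array([np.cos(np.radians(a)),np.sin(np.radians(a))])
print(s['t'],s['ee_pos'],shift(s,[*(AX+.07*u),.22],a))
E
python3 -m inch '[{"grip":0,"dx":8,"dy":0,"dz":0,"yaw":0},{"grip":0,"dx":16,"dy":0,"dz":0,"yaw":0},{"grip":0,"dx":24,"dy":0,"dz":0,"yaw":0},{"grip":0,"dx":30,"dy":0,"dz":0,"yaw":0},{"grip":0,"dx":30,"dy":0,"dz":0,"yaw":0},{"grip":0,"dx":30,"dy":0,"dz":0,"yaw":0}]'
python3 - <<'E'
from h import *
from workcell import sense,read_camera
s=sense();a=239.3
u=np.array([np.cos(np.radians(a)),np.sin(np.radians(a))])
print(s['t'],s['ee_pos'],s['contact_force'],shift(s,[*(AX+.07*u),.22],a))
# rows for the arc
M=rot(s);print(M.round(2))
for k in range(1,21):
    b=a+45*k/20;u=np.array([np.cos(np.radians(b)),np.sin(np.radians(b))])
    d,y=shift(s,[*(AX+.07*u),.22],b);print(k,d,round(y,3))
d=read_camera('wrist');cv2.imwrite('pics/wrist2.png',d['img'])
E
```

```text
t: 3.85
ee_pos: [0.511, -0.0227, 0.2495]
tcp_rot: [-0.35, -0.613, -0.351, 0.615]
contact_force: [0.4, 0.3, 0.5]
grip_width: -0.001
3.85 [ 0.51098935 -0.02271031  0.2494825 ] (array([29.5,  1.5,  0. ]), np.float64(0.001711616347728848))
t: 4.45
ee_pos: [0.5119, -0.022, 0.2204]
tcp_rot: [-0.351, -0.614, -0.351, 0.614]
contact_force: [-0.8, -0.7, -0.2]
grip_width: -0.001
4.45 [ 0.51190182 -0.02201591  0.22040406] [-0.81107021 -0.66034303 -0.24564462] (array([0.4, 1. , 1.1]), np.float64(0.002652637283231354))
[[-0.    0.86 -0.51]
 [-0.   -0.51 -0.86]
 [-1.   -0.    0.  ]]
1 [0.4 3.7 1.1] -0.037
2 [0.4 6.5 0.9] -0.076
3 [0.4 9.2 0.7] -0.115
4 [ 0.4 11.9  0.3] -0.154
5 [ 0.4 14.6 -0.2] -0.194
6 [ 0.4 17.3 -0.8] -0.233
7 [ 0.4 20.  -1.4] -0.272
8 [ 0.4 22.6 -2.2] -0.312
9 [ 0.4 25.2 -3.1] -0.351
10 [ 0.4 27.8 -4.1] -0.39
11 [ 0.4 30.3 -5.2] -0.429
12 [ 0.4 32.8 -6.4] -0.469
13 [ 0.4 35.2 -7.7] -0.508
14 [ 0.4 37.6 -9.1] -0.547
15 [  0.4  39.9 -10.6] -0.586
16 [  0.4  42.2 -12.1] -0.626
17 [  0.4  44.3 -13.8] -0.665
18 [  0.4  46.5 -15.5] -0.704
19 [  0.4  48.5 -17.3] -0.743
20 [  0.4  50.5 -19.2] -0.783
```

View pics/wrist2.png

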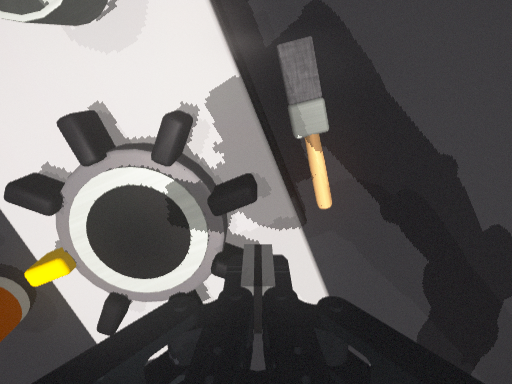

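```bash
python3 -m inch '[{"grip":0,"dx":0,"dy":4,"dz":0.5,"yaw":-0.04},{"grip":0,"dx":0,"dy":6.5,"dz":0.5,"yaw":-0.08},{"grip":0,"dx":0,"dy":9,"dz":0.5,"yaw":-0.12},{"grip":0,"dx":0,"dy":12,"dz":0,"yaw":-0.15},{"grip":0,"dx":0,"dy":14.5,"dz":-0.5,"yaw":-0.19},{"grip":0,"dx":0,"dy":17,"dz":-1,"yaw":-0.23},{"grip":0,"dx":0,"dy":20,"dz":-2,"yaw":-0.27},{"grip":0,"dx":0,"dy":22.5,"dz":-2.5,"yaw":-0.31},{"grip":0,"dx":0,"dy":25,"dz":-3,"yaw":-0.35},{"grip":0,"dx":0,"dy":27.5,"dz":-4,"yaw":-0.39}]'
python3 - <<'E'
from h import *
from workcell import sense,read_camera
s=sense();a=239.3
print(s['t'],s['ee_pos'],s['contact_force'])
r=s['ee_pos'][:2]-AX;print(np.hypot(*r),np.degrees(np.arctan2(r[1],r[0]))%360)
for k in range(10,21):
    b=a+45*k/20;u=np.array([np.cos(np.radians(b)),np.sin(np.radians(b))])
    d,y=shift(s,[*(AX+.07*u),.22],b);print(k,d,round(y,3))
E
```

```text
t: 5.5
ee_pos: [0.5379, -0.0327, 0.2207]
tcp_rot: [0.464, 0.534, 0.463, -0.534]
contact_force: [0.4, -0.3, 0.1]
grip_width: -0.002
5.5 [ 0.53794605 -0.03269607  0.22065607] [ 0.43566891 -0.32149077  0.11810516]
0.07010632160974706 261.8373514698331
10 [ 0.7 -0.  -0.1] 0.002
11 [ 0.7  2.7 -0.2] -0.038
12 [ 0.7  5.4 -0.3] -0.077
13 [ 0.7  8.2 -0.6] -0.116
14 [ 0.7 10.9 -1. ] -0.156
15 [ 0.7 13.6 -1.4] -0.195
16 [ 0.7 16.3 -2. ] -0.234
17 [ 0.7 19.  -2.7] -0.273
18 [ 0.7 21.6 -3.5] -0.313
19 [ 0.7 24.2 -4.4] -0.352
20 [ 0.7 26.8 -5.4] -0.391
```

No force yet; I'll look before going on.

```bash
python3 - <<'E'
from h import *
from workcell import sense,read_camera
d=read_camera('wrist');cv2.imwrite('pics/wrist3.png',d['img'])
d=read_camera('scene');cv2.imwrite('pics/scene3.png',cv2.resize(d['img'][123:243,211:331],None,fx=4,fy=4))
print(sense()['contact_force'])
E
```

```text
[-0.84170285  0.72893902 -0.28731259]
```

View pics/wrist3.png

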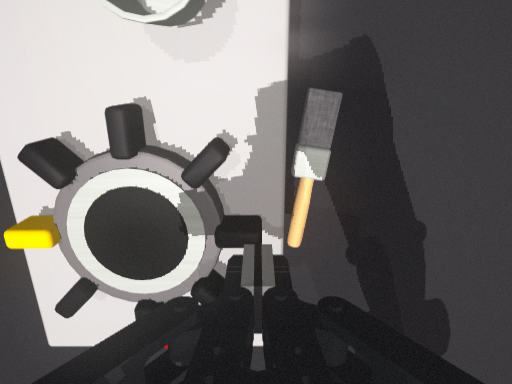

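View pics/scene3.png

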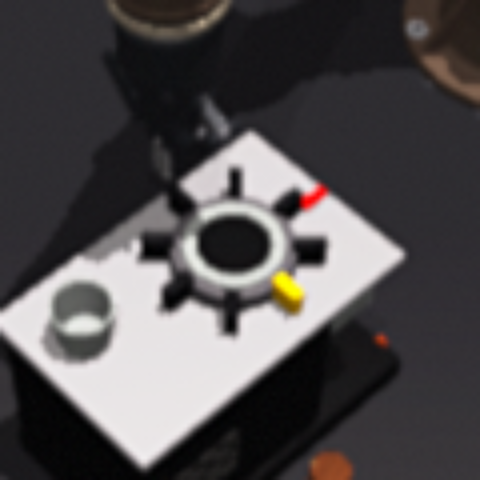

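```bash
python3 - <<'E'
from h import *
from workcell import sense,read_camera,nets
np.set_printoptions(precision=4,suppress=True)
s=sense();d=read_camera('wrist');im=d['img'];M=rot(s)
print('cam',ray(d,(0,0))[0],'axis dir',ray(d,(256,192))[1],s['ee_pos'])
def dot(P,c): 
    p=proj(d,P)[0];print(p);cv2.circle(im,tuple(int(v) for v in p),3,c,-1)
dot(s['ee_pos'],(0,0,255))
dot(s['ee_pos']-.019*M[:,0],(0,255,255))
for t in np.radians(np.arange(0,360,45)+81.8): dot([*(AX+.0595*np.array([np.cos(t),np.sin(t)])),.238],(255,0,255))
cv2.imwrite('pics/wrist4.png',im)
for n in ('collar_axis','yellow_tab'):
    for x in nets.place_of('wrist',n)[:1]: print(n,x,onz(d,x['pixel'],.238))
E
```

```text
cam [ 0.6221 -0.0447  0.4028] axis dir [-0.317   0.0501 -0.9471] [ 0.538  -0.0327  0.2205]
[257.5229 227.8903]
[257.5463 242.4017]
[ 26.5478 241.5019]
[ 71.5675 304.1274]
[144.6271 327.5375]
[211.1372 304.0092]
[238.6862 241.3351]
[203.5445 168.587 ]
[117.7914 134.938 ]
[ 41.4189 168.7033]
collar_axis {'pixel': [133.0, 238.9], 'score': 0.56} [0.5494 0.0361 0.238 ]
yellow_tab {'pixel': [26.6, 239.3], 'score': 0.91} [0.5577 0.0951 0.238 ]
```

View pics/wrist4.png

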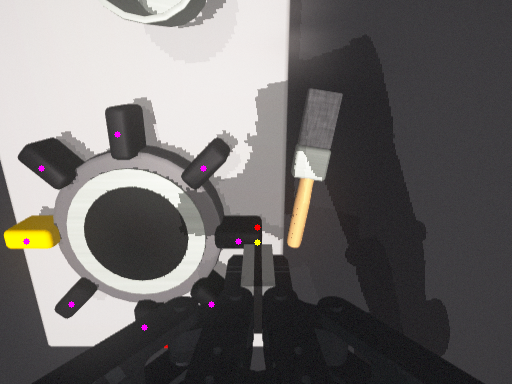

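```bash
python3 - <<'E'
from h import *
from workcell import sense,read_camera,nets
np.set_printoptions(precision=4,suppress=True)
s=sense();M=rot(s)
d=read_camera('scene');im=d['img']
x0,y0=211,123
z=cv2.resize(im[y0:y0+100,x0-40:x0+60],None,fx=6,fy=6,interpolation=cv2.INTER_CUBIC)
raw=z.copy()
for k,c in ((0,(0,0,255)),(.02,(0,255,255)),(.04,(0,255,0)),(.073,(255,0,255))):
    p=(proj(d,s['ee_pos']-k*M[:,0])[0]-[x0-40,y0])*6+3; print(k,p); cv2.circle(z,tuple(int(v) for v in p),4,c,-1)
cv2.imwrite('pics/scene5.png',z)
E
```

```text
0 [499.3586 301.0419]
0.02 [499.0082 277.5722]
0.04 [498.6485 253.4823]
0.073 [498.0338 212.3115]
```

View pics/scene5.png

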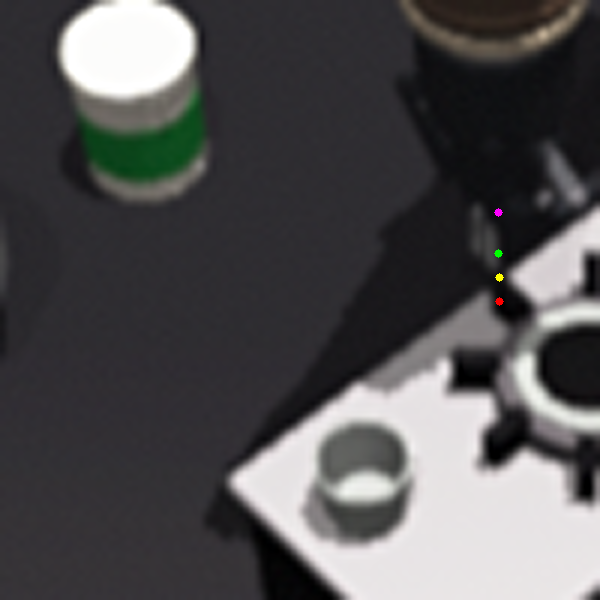

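The collar has not moved, and the finger seems to be passing above the tab. In the wrist and scene views the visible tip ends well behind the reported TCP. I'll zoom in to find where the tip really is.

```bash
python3 -m inch '[{"grip":0,"dx":-10,"dy":-6,"dz":0,"yaw":0.1},{"grip":0,"dx":-10,"dy":-12,"dz":-1,"yaw":0.2},{"grip":0,"dx":-10,"dy":-20,"dz":-2.5,"yaw":0.3},{"grip":0,"dx":-10,"dy":-27,"dz":-5,"yaw":0.39},{"grip":0,"dx":-10,"dy":-27,"dz":-5,"yaw":0.39},{"grip":0,"dx":-10,"dy":-27,"dz":-5,"yaw":0.39}]'
python3 - <<'E'
from h import *
from workcell import sense,read_camera,nets
np.set_printoptions(precision=4,suppress=True)
s=sense();M=rot(s);a=239.3
u=np.array([np.cos(np.radians(a)),np.sin(np.radians(a))])
print(s['ee_pos'],s['contact_force'],s['grip_width'],shift(s,[*(AX+.07*u),.22],a))
d=read_camera('wrist');im=d['img']
x0,y0=190,190
z=cv2.resize(im[y0:y0+150,x0:x0+150],None,fx=4,fy=4,interpolation=cv2.INTER_CUBIC)
z=np.clip(z.astype(float)*1.8+20,0,255).astype(np.uint8)
for k in (0,.02,.04,.06):
  for y,c in ((-.011,(0,255,0)),(0,(0,0,255)),(.011,(255,0,0))):
    p=(proj(d,s['ee_pos']-k*M[:,0]+y*M[:,1])[0]-[x0,y0])*4; print(k,y,p/4+[x0,y0]); cv2.circle(z,tuple(int(v) for v in p),3,c,-1)
cv2.imwrite('pics/wrist6.png',z)
d=read_camera('scene');im=d['img']
x0,y0=191,123
z=cv2.resize(im[y0:y0+90,x0:x0+90],None,fx=6,fy=6,interpolation=cv2.INTER_CUBIC)
z=np.clip(z.astype(float)*2,0,255).astype(np.uint8)
for k,c in ((0,(0,0,255)),(.02,(0,255,255)),(.04,(0,255,0)),(.073,(255,0,255))):
    p=(proj(d,s['ee_pos']-k*M[:,0])[0]-[x0,y0])*6+3;  cv2.circle(z,tuple(int(v) for v in p),3,c,-1)
cv2.imwrite('pics/scene6.png',z)
E
```

```text
t: 6.4
ee_pos: [0.5117, -0.0238, 0.2306]
tcp_rot: [0.352, 0.614, 0.351, -0.614]
contact_force: [0.6, 0.1, -0.9]
grip_width: 0.001
[ 0.5117 -0.0238  0.2306] [ 0.6214  0.097  -0.879 ] 0.0005456280897190854 (array([10.6,  0.2, -0.5]), np.float64(0.005125270993952507))
0 -0.011 [258.1406 243.9713]
0 0 [258.1344 227.8605]
0 0.011 [258.1281 211.1611]
0.02 -0.011 [258.2433 260.6674]
0.02 0 [258.2385 243.2043]
0.02 0.011 [258.2336 225.0353]
0.04 -0.011 [258.3695 281.1746]
0.04 0 [258.3669 262.128 ]
0.04 0.011 [258.3643 242.2197]
0.06 -0.011 [258.5281 306.9656]
0.06 0 [258.5292 286.0498]
0.06 0.011 [258.5304 264.0593]
```

View pics/wrist6.png

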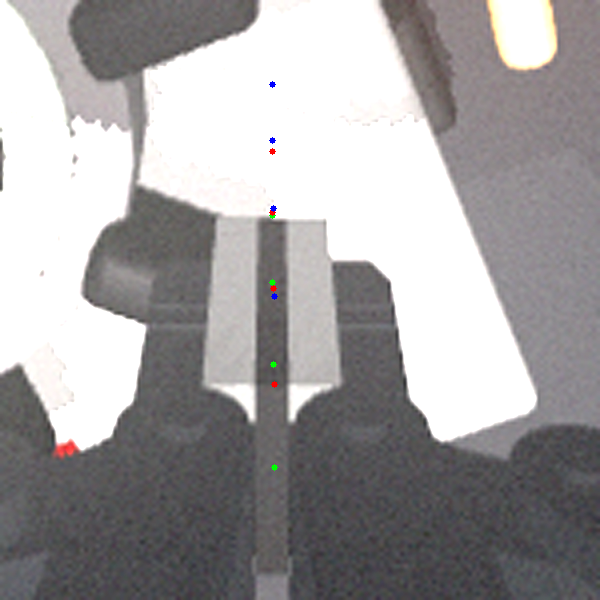

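View pics/scene6.png

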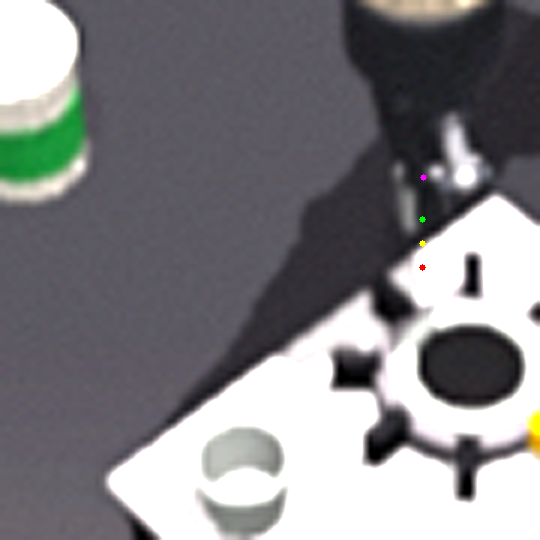

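Against the white deck, the closed fingertips end about 35–40 mm behind the reported TCP. The red dot floats below the tip, which explains why nothing touched. I'll descend further in small steps while watching the vertical force.

```bash
python3 -m inch '[{"grip":0,"dx":5,"dy":0,"dz":-0.5,"yaw":0},{"grip":0,"dx":10,"dy":0,"dz":-0.5,"yaw":0},{"grip":0,"dx":15,"dy":0,"dz":-0.5,"yaw":0},{"grip":0,"dx":20,"dy":0,"dz":-0.5,"yaw":0}]'
python3 -m inch '[{"grip":0,"dx":3,"dy":0,"dz":0,"yaw":0},{"grip":0,"dx":6,"dy":0,"dz":0,"yaw":0},{"grip":0,"dx":6,"dy":0,"dz":0,"yaw":0}]'
python3 -m inch '[{"grip":0,"dx":3,"dy":0,"dz":0,"yaw":0},{"grip":0,"dx":6,"dy":0,"dz":0,"yaw":0},{"grip":0,"dx":6,"dy":0,"dz":0,"yaw":0}]'
cat > look.py <<'E'
import sys
from h import *
from workcell import sense,read_camera,nets
np.set_printoptions(precision=4,suppress=True)
n=sys.argv[1]
s=sense();M=rot(s)
r=s['ee_pos'][:2]-AX;print(s['t'],s['ee_pos'],s['contact_force'],'r',np.hypot(*r),'ang',np.degrees(np.arctan2(r[1],r[0]))%360,'zang',np.degrees(np.arctan2(M[1,2],M[0,2]))%360)
w=read_camera('wrist')['img'];d=read_camera('scene');im=d['img']
x0,y0=201,123
z=cv2.resize(im[y0:y0+96,x0:x0+110],None,fx=4,fy=4,interpolation=cv2.INTER_CUBIC)
z=np.clip(z.astype(float)*1.6,0,255).astype(np.uint8)
w=np.clip(w.astype(float)*1.6,0,255).astype(np.uint8)
w=w[:,:360]
cv2.imwrite(f'pics/{n}.png',np.hstack([w,z[:,:440]]))
E
python3 look.py a7
```

```text
t: 6.9
ee_pos: [0.5117, -0.0235, 0.2097]
tcp_rot: [-0.351, -0.614, -0.351, 0.614]
contact_force: [-0.5, 0.1, -0.1]
grip_width: -0.0
t: 7.2
ee_pos: [0.5116, -0.0234, 0.204]
tcp_rot: [-0.351, -0.614, -0.351, 0.614]
contact_force: [0.5, -0.1, -0.3]
grip_width: 0.002
t: 7.5
ee_pos: [0.5116, -0.0234, 0.198]
tcp_rot: [-0.351, -0.614, -0.351, 0.614]
contact_force: [-0.4, 0.6, -0.1]
grip_width: -0.002
7.5 [ 0.5116 -0.0234  0.198 ] [-0.4142  0.6455 -0.0962] r 0.07018666622243334 ang 238.86131741764234 zang 239.45018025308593
```

View pics/a7.png

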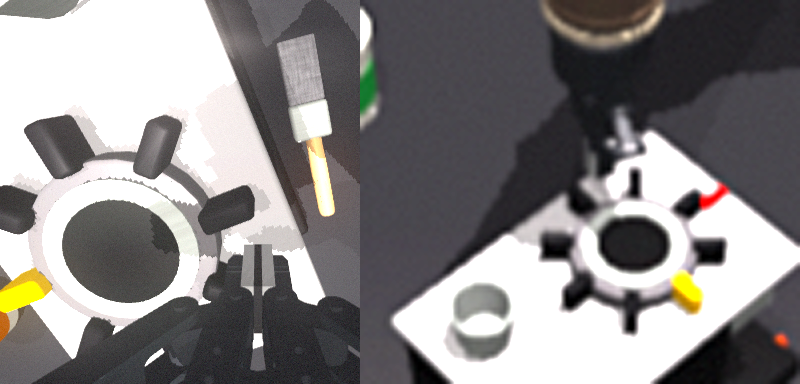

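TCP reads 0.198, below the deck height, and there is no contact. That confirms the tip really sits higher than reported. Continuing down.

```bash
python3 -m inch '[{"grip":0,"dx":3,"dy":0,"dz":0,"yaw":0},{"grip":0,"dx":6,"dy":0,"dz":0,"yaw":0},{"grip":0,"dx":6,"dy":0,"dz":0,"yaw":0}]'
python3 -m inch '[{"grip":0,"dx":2,"dy":0,"dz":0,"yaw":0},{"grip":0,"dx":4,"dy":0,"dz":0,"yaw":0},{"grip":0,"dx":6,"dy":0,"dz":0,"yaw":0},{"grip":0,"dx":6,"dy":0,"dz":0,"yaw":0}]'
python3 look.py a8
```

```text
t: 7.9
ee_pos: [0.5115, -0.0234, 0.1919]
tcp_rot: [-0.35, -0.614, -0.351, 0.614]
contact_force: [-0.2, -0.2, -0.5]
grip_width: -0.001
t: 8.3
ee_pos: [0.5116, -0.0234, 0.1861]
tcp_rot: [-0.351, -0.614, -0.351, 0.614]
contact_force: [0.0, 0.8, 0.2]
grip_width: 0.0
8.3 [ 0.5116 -0.0234  0.1861] [0.0111 0.8021 0.1682] r 0.07019808864381068 ang 238.89352095104013 zang 239.4450503048393
```

View pics/a8.png

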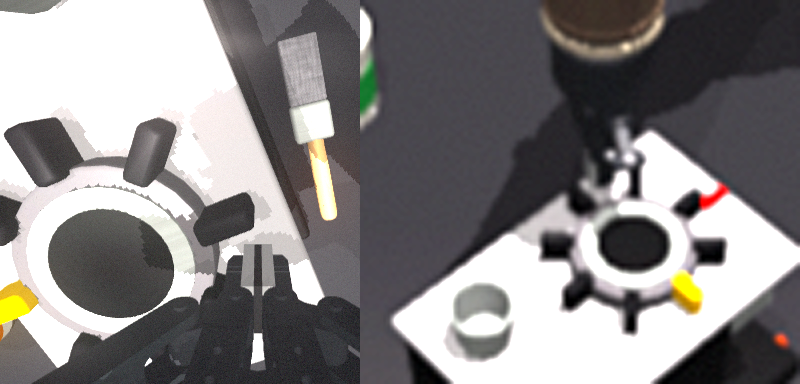

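```bash
python3 -m inch '[{"grip":0,"dx":0,"dy":3,"dz":0,"yaw":-0.04},{"grip":0,"dx":0,"dy":5.5,"dz":0,"yaw":-0.08},{"grip":0,"dx":0,"dy":8,"dz":-0.5,"yaw":-0.12},{"grip":0,"dx":0,"dy":11,"dz":-1,"yaw":-0.15},{"grip":0,"dx":0,"dy":13.5,"dz":-1.5,"yaw":-0.19}]'
python3 look.py a9
```

```text
t: 8.9
ee_pos: [0.5238, -0.0289, 0.1864]
tcp_rot: [-0.407, -0.577, -0.408, 0.578]
contact_force: [-3.6, 0.2, 2.1]
grip_width: 0.003
8.9 [ 0.5238 -0.0289  0.1864] [-3.6415  0.2446  2.0599] r 0.06987183841597819 ang 249.8129292159819 zang 250.42247829538326
```

View pics/a9.png

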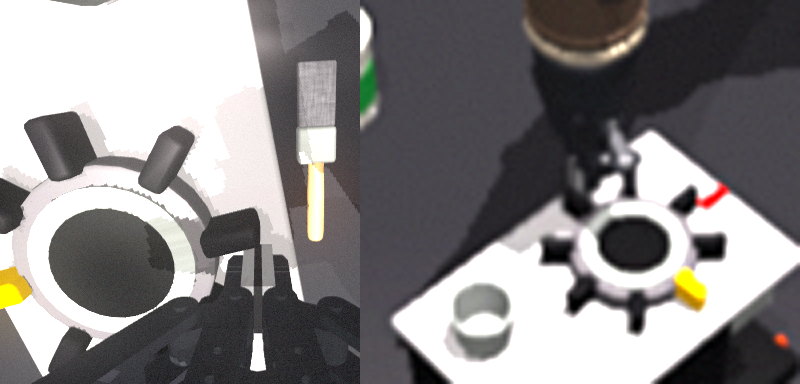

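Contact force is 3.6 N against the motion, as expected for a tab. Continuing along the arc.

```bash
cat > arc.py <<'E'
import sys
from h import *
from workcell import sense
s=sense()
for b in np.arange(float(sys.argv[1]),float(sys.argv[2])+.01,2.25):
    u=np.array([np.cos(np.radians(b)),np.sin(np.radians(b))])
    d,y=shift(s,[*(AX+.07*u),s['ee_pos'][2]],b);print(b,d,round(y,3))
E
python3 arc.py 252 286.5
```

```text
252.0 [-0.   2.3  0.2] -0.028
254.25 [-0.   5.1  0. ] -0.068
256.5 [-0.   7.8 -0.2] -0.107
258.75 [-0.  10.6 -0.6] -0.146
261.0 [-0.  13.3 -1. ] -0.186
263.25 [-0.  16.  -1.6] -0.225
265.5 [-0.  18.6 -2.2] -0.264
267.75 [-0.  21.3 -3. ] -0.303
270.0 [-0.  23.9 -3.9] -0.343
272.25 [-0.  26.4 -4.8] -0.382
274.5 [-0.  29.  -5.9] -0.421
276.75 [-0.  31.5 -7.1] -0.46
279.0 [-0.  33.9 -8.4] -0.5
281.25 [-0.  36.3 -9.7] -0.539
283.5 [ -0.   38.6 -11.2] -0.578
285.75 [ -0.   40.9 -12.7] -0.618
```

```bash
python3 -m inch '[{"grip":0,"dx":0,"dy":2.5,"dz":0,"yaw":-0.03},{"grip":0,"dx":0,"dy":5,"dz":0,"yaw":-0.07},{"grip":0,"dx":0,"dy":8,"dz":0,"yaw":-0.11},{"grip":0,"dx":0,"dy":10.5,"dz":-0.5,"yaw":-0.15},{"grip":0,"dx":0,"dy":13,"dz":-1,"yaw":-0.19},{"grip":0,"dx":0,"dy":16,"dz":-1.5,"yaw":-0.23},{"grip":0,"dx":0,"dy":18.5,"dz":-2,"yaw":-0.26}]'
python3 look.py a10
python3 arc.py 265 286.5
```

```text
t: 9.7
ee_pos: [0.5426, -0.0332, 0.1864]
tcp_rot: [0.479, 0.52, 0.479, -0.52]
contact_force: [-1.1, -0.1, -0.2]
grip_width: 0.001
9.7 [ 0.5426 -0.0332  0.1864] [-1.114  -0.1297 -0.1753] r 0.07014517272453727 ang 265.6792445034003 zang 265.3434657676323
265.0 [-0.  -1.1 -0.3] 0.005
267.25 [ 0.   1.7 -0.4] -0.035
269.5 [ 0.   4.4 -0.5] -0.074
271.75 [ 0.   7.2 -0.8] -0.113
274.0 [ 0.   9.9 -1.1] -0.153
276.25 [ 0.  12.6 -1.6] -0.192
278.5 [ 0.  15.3 -2.2] -0.231
280.75 [ 0.  17.9 -2.9] -0.27
283.0 [ 0.  20.6 -3.6] -0.31
285.25 [ 0.  23.2 -4.5] -0.349
```

View pics/a10.png

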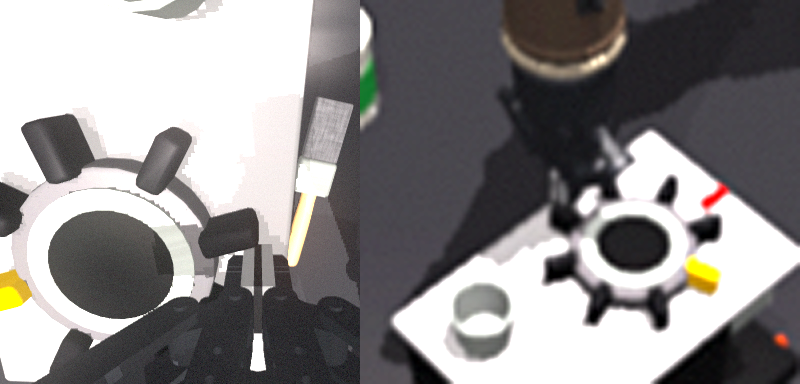

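The collar is turning with the finger, about 17–18° so far. Next I go through the snap and on to the next gap's centre.

```bash
python3 -m inch '[{"grip":0,"dx":0,"dy":2,"dz":-0.5,"yaw":-0.04},{"grip":0,"dx":0,"dy":4.5,"dz":-0.5,"yaw":-0.07},{"grip":0,"dx":0,"dy":7,"dz":-1,"yaw":-0.11},{"grip":0,"dx":0,"dy":10,"dz":-1,"yaw":-0.15},{"grip":0,"dx":0,"dy":12.5,"dz":-1.5,"yaw":-0.19},{"grip":0,"dx":0,"dy":15.5,"dz":-2,"yaw":-0.23},{"grip":0,"dx":0,"dy":18,"dz":-3,"yaw":-0.27},{"grip":0,"dx":0,"dy":20.5,"dz":-3.5,"yaw":-0.31},{"grip":0,"dx":0,"dy":21.5,"dz":-4,"yaw":-0.33},{"grip":0,"dx":0,"dy":21.5,"dz":-4,"yaw":-0.33}]'
python3 look.py a11
```

```text
t: 10.8
ee_pos: [0.5643, -0.031, 0.1864]
tcp_rot: [0.558, 0.435, 0.558, -0.435]
contact_force: [0.1, 0.3, 0.3]
grip_width: -0.001
10.8 [ 0.5643 -0.031   0.1864] [0.1449 0.3361 0.2831] r 0.06970055919180862 ang 283.62818802458725 zang 284.1284145073348
```

View pics/a11.png

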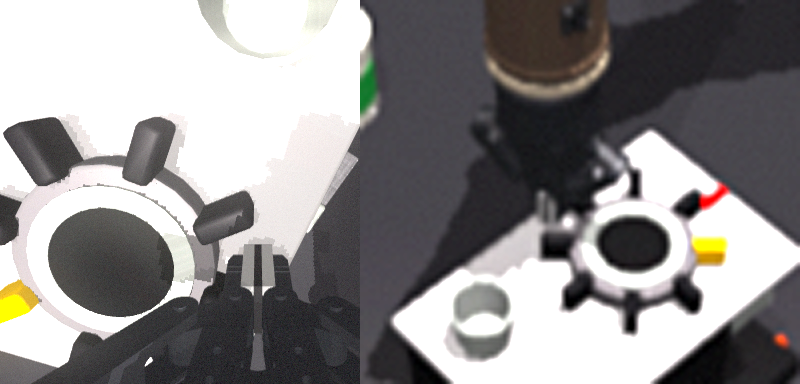

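First click done: the yellow tab (scene crop [710,250]) is one spacing short of the red bar, and the force is zero. To keep clear of the cup, I'll lift out and go back to the first gap for the second click.

```bash
python3 -m inch '[{"grip":0,"dx":-10,"dy":0,"dz":0,"yaw":0},{"grip":0,"dx":-25,"dy":0,"dz":0,"yaw":0},{"grip":0,"dx":-40,"dy":0,"dz":0,"yaw":0},{"grip":0,"dx":-40,"dy":0,"dz":0,"yaw":0},{"grip":0,"dx":-40,"dy":0,"dz":0,"yaw":0}]'
python3 look.py a12; python3 arc.py 239.3 240
```

```text
t: 11.4
ee_pos: [0.5643, -0.0311, 0.2268]
tcp_rot: [0.558, 0.435, 0.557, -0.435]
contact_force: [0.2, 0.1, -0.3]
grip_width: -0.004
11.4 [ 0.5643 -0.0311  0.2268] [ 0.1676  0.1303 -0.3279] r 0.06976157203492285 ang 283.5595374472286 zang 284.11689599306214
239.3 [  0.  -48.1 -20.1] 0.782
```

View pics/a12.png

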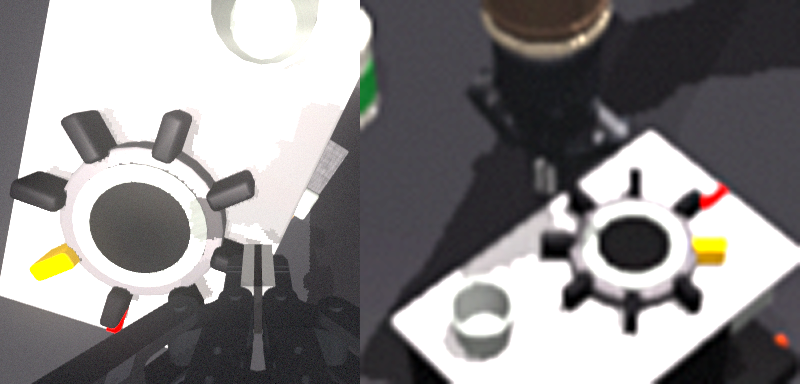

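The collar rests one click short. I'll go back above the first gap and descend.

```bash
python3 -m inch '[{"grip":0,"dx":0,"dy":-8,"dz":-3,"yaw":0.12},{"grip":0,"dx":0,"dy":-16,"dz":-6,"yaw":0.25},{"grip":0,"dx":0,"dy":-24,"dz":-9,"yaw":0.38},{"grip":0,"dx":0,"dy":-32,"dz":-13,"yaw":0.51},{"grip":0,"dx":0,"dy":-40,"dz":-17,"yaw":0.64},{"grip":0,"dx":0,"dy":-48,"dz":-20,"yaw":0.78},{"grip":0,"dx":0,"dy":-48,"dz":-20,"yaw":0.78},{"grip":0,"dx":0,"dy":-48,"dz":-20,"yaw":0.78},{"grip":0,"dx":0,"dy":-48,"dz":-20,"yaw":0.78}]'
python3 look.py a13; python3 arc.py 239.3 240
```

```text
t: 12.4
ee_pos: [0.5129, -0.0235, 0.2262]
tcp_rot: [-0.351, -0.613, -0.352, 0.614]
contact_force: [0.2, -0.6, 0.2]
grip_width: -0.001
12.4 [ 0.5129 -0.0235  0.2262] [ 0.246  -0.5798  0.2143] r 0.06961462049860173 ang 239.8625189999534 zang 239.62183997349342
239.3 [ 0.  -0.7  0.3] 0.004
```

View pics/a13.png

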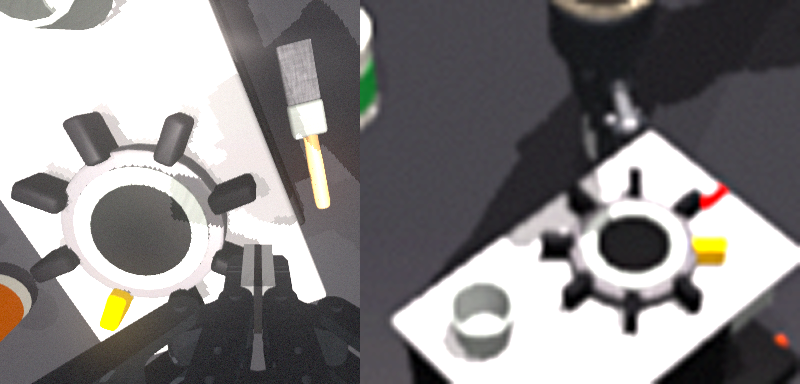

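Descending into the gap (yellow at wrist [116,310], still one click short), then pushing as before.

```bash
python3 -m inch '[{"grip":0,"dx":8,"dy":-0.5,"dz":0,"yaw":0},{"grip":0,"dx":16,"dy":-0.5,"dz":0,"yaw":0},{"grip":0,"dx":24,"dy":-0.5,"dz":0,"yaw":0},{"grip":0,"dx":32,"dy":-0.5,"dz":0,"yaw":0},{"grip":0,"dx":40,"dy":-0.5,"dz":0,"yaw":0},{"grip":0,"dx":40,"dy":-0.5,"dz":0,"yaw":0}]'
python3 look.py a14; python3 arc.py 239.3 266
```

```text
t: 13.1
ee_pos: [0.5114, -0.0233, 0.185]
tcp_rot: [-0.35, -0.613, -0.351, 0.615]
contact_force: [0.2, -0.6, 0.4]
grip_width: -0.002
13.1 [ 0.5114 -0.0233  0.185 ] [ 0.2452 -0.6246  0.3917] r 0.07018160737471874 ang 238.6734155145554 zang 239.45164215469526
239.3 [-0.   0.2  0.4] 0.003
241.55 [-0.   2.9  0.3] -0.037
243.8 [-0.   5.7  0.2] -0.076
246.05 [-0.   8.4 -0.1] -0.115
248.3 [-0.  11.1 -0.5] -0.154
250.55 [-0.  13.8 -1. ] -0.194
252.8 [-0.  16.5 -1.5] -0.233
255.05 [-0.  19.2 -2.2] -0.272
257.3 [-0.  21.8 -3. ] -0.312
259.55 [-0.  24.4 -3.9] -0.351
261.8 [-0.  27.  -4.9] -0.39
264.05 [-0.  29.5 -6. ] -0.429
```

```bash
python3 -m inch '[{"grip":0,"dx":0,"dy":3,"dz":0,"yaw":-0.04},{"grip":0,"dx":0,"dy":5.5,"dz":0,"yaw":-0.08},{"grip":0,"dx":0,"dy":8.5,"dz":0,"yaw":-0.12},{"grip":0,"dx":0,"dy":11,"dz":-0.5,"yaw":-0.15},{"grip":0,"dx":0,"dy":14,"dz":-1,"yaw":-0.19},{"grip":0,"dx":0,"dy":16.5,"dz":-1.5,"yaw":-0.23},{"grip":0,"dx":0,"dy":19,"dz":-2,"yaw":-0.27},{"grip":0,"dx":0,"dy":22,"dz":-3,"yaw":-0.31},{"grip":0,"dx":0,"dy":24.5,"dz":-4,"yaw":-0.35},{"grip":0,"dx":0,"dy":27,"dz":-5,"yaw":-0.39}]'
python3 look.py a15; python3 arc.py 262.5 286
```

```text
t: 14.2
ee_pos: [0.5381, -0.0325, 0.1867]
tcp_rot: [0.463, 0.534, 0.463, -0.534]
contact_force: [-1.4, 0.8, 1.1]
grip_width: 0.002
14.2 [ 0.5381 -0.0325  0.1867] [-1.4101  0.7572  1.1179] r 0.06985735468339968 ang 261.9464982644892 zang 261.90249130223026
262.5 [0.  0.4 0.1] -0.012
264.75 [0.  3.2 0. ] -0.051
267.0 [ 0.   5.9 -0.2] -0.09
269.25 [ 0.   8.6 -0.5] -0.129
271.5 [ 0.  11.3 -0.9] -0.169
273.75 [ 0.  14.  -1.4] -0.208
276.0 [ 0.  16.7 -2. ] -0.247
278.25 [ 0.  19.4 -2.8] -0.287
280.5 [ 0.  22.  -3.6] -0.326
282.75 [ 0.  24.6 -4.5] -0.365
285.0 [ 0.  27.1 -5.5] -0.404
```

View pics/a15.png

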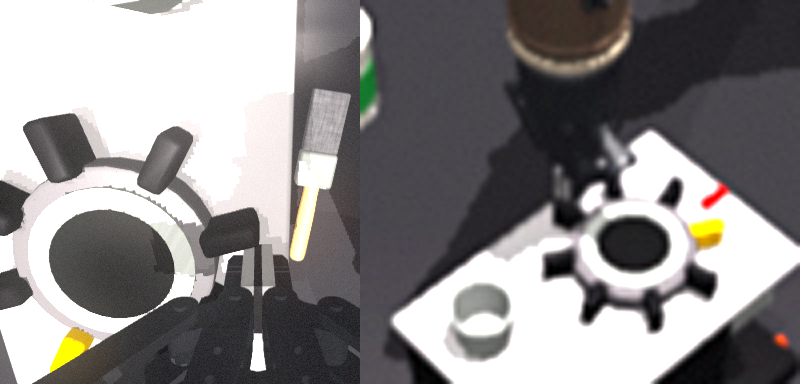

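The yellow tab is moving towards the mark. Finishing the arc through the snap to the gap centre.

```bash
python3 -m inch '[{"grip":0,"dx":0,"dy":3,"dz":0,"yaw":-0.05},{"grip":0,"dx":0,"dy":6,"dz":0,"yaw":-0.09},{"grip":0,"dx":0,"dy":8.5,"dz":-0.5,"yaw":-0.13},{"grip":0,"dx":0,"dy":11.5,"dz":-1,"yaw":-0.17},{"grip":0,"dx":0,"dy":14,"dz":-1.5,"yaw":-0.21},{"grip":0,"dx":0,"dy":16.5,"dz":-2,"yaw":-0.25},{"grip":0,"dx":0,"dy":19.5,"dz":-3,"yaw":-0.29},{"grip":0,"dx":0,"dy":22,"dz":-3.5,"yaw":-0.33},{"grip":0,"dx":0,"dy":24.5,"dz":-4.5,"yaw":-0.36},{"grip":0,"dx":0,"dy":26,"dz":-5,"yaw":-0.39}]'
python3 -m inch '[{"grip":0,"dx":0,"dy":0,"dz":0,"yaw":0},{"grip":0,"dx":0,"dy":0,"dz":0,"yaw":0}]'
python3 look.py a16
```

```text
t: 15.3
ee_pos: [0.5648, -0.0313, 0.1865]
tcp_rot: [0.558, 0.434, 0.558, -0.434]
contact_force: [-1.2, 0.7, -0.1]
grip_width: -0.001
t: 15.5
ee_pos: [0.5644, -0.0314, 0.1864]
tcp_rot: [0.558, 0.435, 0.558, -0.435]
contact_force: [0.3, -0.2, -0.9]
grip_width: -0.001
15.5 [ 0.5644 -0.0314  0.1864] [ 0.2535 -0.198  -0.9036] r 0.07004404158033373 ang 283.620541148792 zang 284.08858480479364
```

View pics/a16.png

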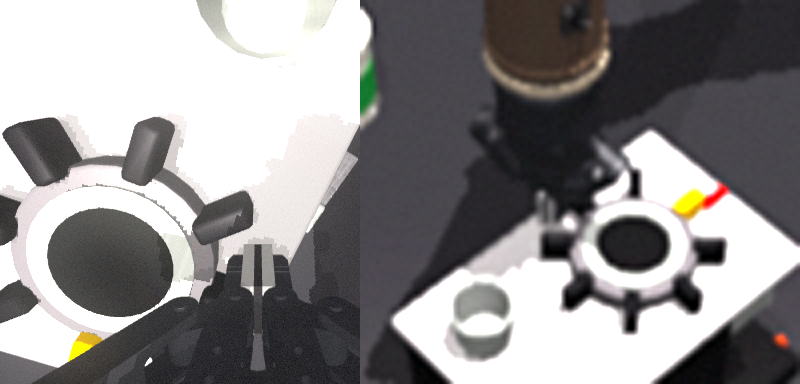

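The yellow tab (scene crop [690,203]) is at the red bar ([715,197]). Lifting straight up, then a last check.

```bash
python3 -m inch '[{"grip":0,"dx":-10,"dy":0,"dz":0,"yaw":0},{"grip":0,"dx":-25,"dy":0,"dz":0,"yaw":0},{"grip":0,"dx":-45,"dy":0,"dz":0,"yaw":0},{"grip":0,"dx":-75,"dy":0,"dz":0,"yaw":0},{"grip":0,"dx":-110,"dy":0,"dz":0,"yaw":0},{"grip":0,"dx":-140,"dy":0,"dz":0,"yaw":0},{"grip":0,"dx":-140,"dy":0,"dz":0,"yaw":0},{"grip":0,"dx":-140,"dy":0,"dz":0,"yaw":0},{"grip":0,"dx":-140,"dy":0,"dz":0,"yaw":0},{"grip":0,"dx":-140,"dy":0,"dz":0,"yaw":0}]'
python3 look.py a17
python3 - <<'E'
from h import *
from workcell import read_camera,nets
for c in ('scene','top','wrist'):
    d=read_camera(c)
    for n,z in (('yellow_tab',.238),('mark',.2115)):
        for x in nets.place_of(c,n)[:1]:
            p=onz(d,x['pixel'],z)[:2]-AX; print(c,n,round(x['score'],2),'ang',np.degrees(np.arctan2(p[1],p[0])).round(1),'r',np.hypot(*p).round(4))
d=read_camera('top')['img']; cv2.imwrite('pics/top17.png',d)
E
```

```text
t: 16.6
ee_pos: [0.5638, -0.0315, 0.3254]
tcp_rot: [0.557, 0.434, 0.558, -0.435]
contact_force: [0.3, 0.2, -0.4]
grip_width: 0.001
16.6 [ 0.5638 -0.0315  0.3254] [ 0.3039  0.1858 -0.3581] r 0.0700517693270607 ang 283.160544697587 zang 284.13305590331686
scene yellow_tab 0.9 ang 161.2 r 0.0609
scene mark 0.65 ang 174.6 r 0.0903
top yellow_tab 0.89 ang 170.5 r 0.059
wrist yellow_tab 0.86 ang 173.9 r 0.0595
wrist mark 0.86 ang 172.8 r 0.0905
```

View pics/a17.png

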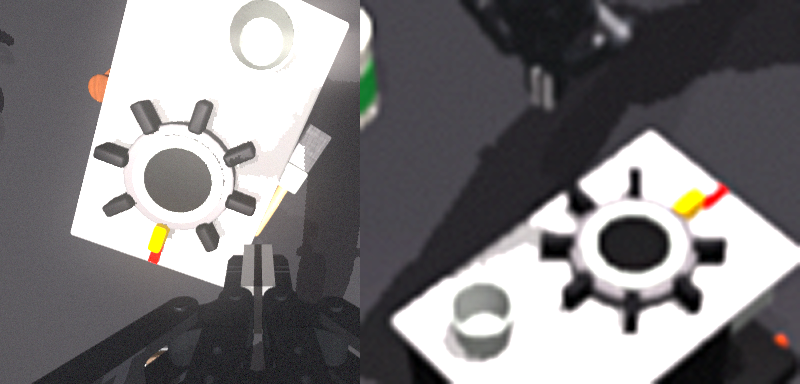

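View pics/top17.png

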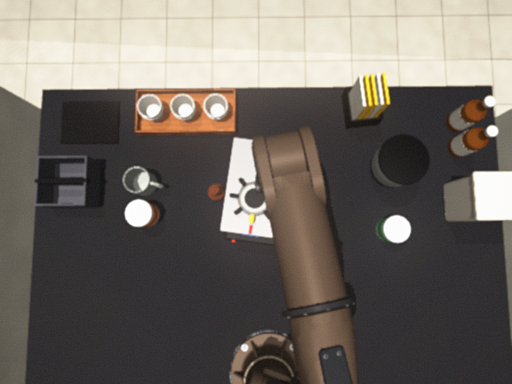

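The yellow tab (wrist [157,239]) is in line with the red bar ([154,256]). The cup, tamper, tubs, jug and brush all look unmoved, and the robot is clear of everything. Handing in.

```bash
python3 -c "
from workcell import order
print(order.finish_job())"
```

```text
the job is handed in; nothing more can be done
None
```

The grind collar has been turned anticlockwise two clicks, and the yellow tab now sits at the red mark. I pushed with the closed fingertips, let the collar settle after each click, lifted clear and handed the job in at about 17 s.

- **First try missed:** the first sweep passed above the tabs without touching them. The closed fingertips end roughly 35–40 mm short of the reported TCP, which conflicts with the description. I went down further by watching the pictures and the force reading.
- **Force:** the highest push reading was about 4 N, and it was about zero after lifting clear. The readings came at the end of each call, so brief peaks would not show.
- **Tab and mark:** the wrist camera put the yellow tab at 173.9° and the mark at 172.8°. The top camera put the tab at 170.5°, against 171.8° expected from the deck outline.
- **Readings that disagreed:** the scene camera's network put the tab at 161.2° and the mark at 174.6°. The scene and wrist pictures both show the tab in line with the bar, so I took this as pixel error at an oblique angle. The top-camera network did not report the mark in the last check.
- **Surroundings:** the cup, tamper, tubs, jug and brush looked unmoved in the final pictures.

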